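# Unlock the vanity carousel and hold the pump dispenser at the front

### The arm

A 7-joint arm with a two-finger parallel gripper is mounted at the origin on the work surface. World frame = base frame: x ahead of the robot, y to its left, z up, the work surface at z = 0. Lengths are in m, angles in degrees, forces in N, time in s.
With the tool pointing down it reaches from about 0.425 to 0.875 m from the base axis. Payload 4.7 kg.
Tool frame: the origin (TCP) lies midway between the tips of the shut fingers; the grasp point (between the pads) lies env.grip_point_offset behind it (env.grip_point_offset is the distance from the TCP to the grasp point, in m); z points along the fingers, y is the line along which they close (so a half turn about z gives the same grasp; the last joint's range is limited). The gripper opens to 87 mm and grips with 3 to 60 N. Pads are 19 mm wide; open, the fingers measure 117 mm over their backs; the gripper's body (75 mm by 190 mm) begins 51 mm behind the grasp point.
Start: joints at [77.813, 18.392, -4.016, 83.108, 1.295, 78.541, -3.26], TCP at [0.146, -0.633, 0.223] pointing down, gripper open.
Joint ranges: [-163.93, 163.93], [-17.29, 119.83], [-79.2, 71.16], [3.27, 140.29], [-89.18, 269.18], [5.43, 117.66], [-154.24, 154.24]. Speed limits (degrees/s): [147.25, 147.25, 180, 180, 180, 180, 180].

### API

Orientations are given as [roll, pitch, yaw] about the fixed x, y, z axes, in that order (R = Rz(yaw) Ry(pitch) Rx(roll)).
In Python, from cell import env gives the robot as it stands.
- The arm moves only by the shell command python3 -m creep 'ROWS' [FORCE]. ROWS is a JSON object of lists of equal length, an entry for each row: "translation": the shift along the tool's x, y, z in units of 0.08 m (1.0 is 0.08 m), a list of three; "turn": the turn, a rotation vector about the tool's x, y, z in units of 180 degrees (1.0 is 180 degrees), a list of three; "grip": the opening, from 0 (shut) to 1 (fully open). In form: {"translation": [[x, y, z], ...], "turn": [[ax, ay, az], ...], "grip": [grip, ...]}. A call has 1 to 5 rows; each row shifts and turns the commanded pose from where the row before left it, along the tool's axes as they then stand; what a row does not reach is not made up. A row lasts 1/8 s, in which the tool goes at most 62.5 mm and 10.7 degrees, less where a joint would pass 70% of its speed; a pose out of reach is approached as far as the arm can. A call with a number of a shift or a turn outside -1 to 1 is refused whole. A call with a gripper value outside its range is refused whole. The fingers move at their own pace and stop on an object; FORCE is the grip in N (left out, the last holds). Time passes only in rows, so rows that do not move let the fingers close. It gives the time, the measured TCP pose, the force, the opening and the grip force at its end, in the units of the state.
- env.get_obs(): the state, without advancing time (a new reading comes with each control period).
- env.read_camera(name): name is "scene" or "top" or "wrist"; returns a dict with "frame" (384x512x3 uint8, red, green, blue), "z_map" (384x512 float32, m along the optical axis (not along the pixel's ray), 0 where there is no reading), "K" (3x3 intrinsics, pixels), "rvec" (rotation vector, rad) and "tvec" (3), from world to camera coordinates, as OpenCV has them. Camera axes: x right, y down, z forward; pixel columns grow to the right and rows downward; lengths in m; the calibration is good to about 2 mm. A picture is of the moment at which its call begins.
- env.sign_off(): hands the job in; it is judged then, once.
The state is a dict: "time_s": time; "qpos": joint angles; "joint_velocities": joint speeds; "effort": joint torques, N m; "tool_pos": TCP position; "tool_rot": TCP orientation; "force": force on the tool from outside, world axes, zero at the start; "wrist_torque": the same for the moment, N m; "grip_width": finger opening in m; "grasp_force": force on a finger pad.
Only numpy, scipy, OpenCV 4.12 (cv2) and the standard library are available. Lean on these libraries where they do the work, as an engineer would, in place of code of your own. Each camera call takes 0.05 s, during which the arm holds its last target. There are 200 camera calls.

### The job

Swing the hasp off its catch and outward until it stands well clear of the turntable, then turn the carousel until the pump dispenser stands squarely at the front, over the foot's front tongue. Finish while still gripping the centre handle firmly so the carousel is held still there: do not let go. Leave the jars upright in their bays and everything else on the shelf where it is.

Things in the scene. Friction and masses are not known exactly. Their poses are not given: they have to be found in the camera images.
- foot: fixed round birch foot of the carousel, 252 mm across, 14 mm high; origin at the centre of its underside, on the vertical turning axis. Its -x axis points to the front: a birch tongue, 30 mm wide, sticks out there to 163 mm from the axis and ends in an upturned lip 26 mm high. The hasp's ear is on its +y side.
- turntable (a joint): angle (rad) of the grey turntable (242 mm across, face 26 mm above the shelf); 0 = where the hasp locks it, positive = anticlockwise from above; a full turn either way, light friction (0.05 N m), stays where left. Four ring-shaped bays, centres 60 mm from the axis at 45, 135, 225, 315 degrees in the foot's frame at angle 0, hold one jar each.
- handle_grip (a point): centre handle: an upright aluminium bar on a 22 mm column on the turning axis, 52 mm long (own x), 14 mm thick (own y), 46 mm tall, top 202 mm above the shelf; turns with the turntable (at angle 0 its x is the foot's x). The point is on the axis, 182 mm above the shelf, 20 mm below the bar's top.
- front_spot (a point): point of the foot 60 mm from the turning axis towards the front tongue, at the height of the turntable's face (26 mm): the dispenser's axis stands over it when the dispenser is squarely at the front. Fixed; does not turn.
- dispenser_center (a point): the pump dispenser, the only jar with a pump: white bottle 52 mm across with narrow neck, round press button and a spout reaching 32 mm from its axis, 118 mm tall, top 144 mm above the shelf. The point is on its axis half-way up. Loose in one of the four bays (which one varies), spout pointing anywhere.
- lotion_center (a point): plain white bottle with a narrower flat cap, no pump, 52 mm across, 102 mm tall, loose in another bay; the point is on its axis 30 mm above its foot
- cream_jar_center (a point): low round glass jar with a white lid, 52 mm across, 48 mm tall, loose in another bay; point on its axis 30 mm above its foot
- flacon_center (a point): glass flacon with a round ball stopper, 52 mm across, 86 mm tall, loose in another bay; point on its axis 30 mm above its foot
- hasp (a joint): angle (rad) of the flat steel hasp (20 mm wide, 136 mm long, 36-41 mm above the shelf) on the foot's +y side. 0 = closed: its forked end straddles an 8 mm catch pin on the turntable's edge and blocks turning. It opens outward, away from the turntable, clockwise seen from above, to a stop at 1.4; past 0.5 it is well clear. It stays where it is left (1-2 N at the tab).
- hasp_tab (a point): upright finger tab on the hasp, 45 mm from its pivot towards the fork: 20 mm long along the arm (its own x axis, pointing from the pivot to the fork), 12 mm thick (its own y axis), its top 103 mm above the shelf, the arm's face below it at 41 mm. The point is in the tab's middle, 83 mm above the shelf, 20 mm below its top.
- hasp_pivot (a point): axis of the hasp's hinge pin (vertical), 38 mm above the shelf
- comb: purple comb lying on the shelf beside the carousel, 170 x 30 x 6 mm; origin under its middle; leave alone
- compact: round silver compact, shut, 73 mm across, 17 mm high, beside the carousel; origin under its centre; leave alone
- dish: terracotta dish, 100 mm across, 30 mm high; origin under its centre; leave alone
- brush_cup: clear acrylic cup, 76 mm across, 100 mm high, with makeup brushes up to 200 mm high; origin under its centre; leave alone
- tumbler: white tumbler, 72 mm across, 95 mm high; origin under its centre; leave alone
Not all that is in view belongs to the job. Leave any turquoise or yellow look-alike of the part that bears flacon_center alone.

How it is judged:
By the outcome, as a careful person would: the job done as asked, in the order asked, and still so for the second after the job is handed in, while the arm keeps its last pose, push and grip.
It also fails if it takes over 69 s, if anything falls off the work surface, if the arm or the gripper's body presses on something with over 40 N, if the wrist force passes 120 N, or if a joint passes its speed limit or range.

## Working session

There is one attempt and no reset: what is moved stays moved. The work goes in short steps, Python scripts to look and compute and a shell command to move; the robot and the scene stay as the last step left them, time stands still between calls to the robot, and variables do not carry over. Pictures are saved under pics/ and viewed, at most 10 in all, crops included, and the job is handed in when it is done.

```bash
ls; mkdir -p pics; cat > h.py <<'E'
import numpy as np, cv2
from cell import env
def cam(n):
    c=env.read_camera(n); R,_=cv2.Rodrigues(np.array(c['rvec'],float)); return c,R,np.array(c['tvec'],float).ravel(),np.array(c['K'])
def ray(u,v,z,R,t,K):
    d=R.T@np.linalg.inv(K)@np.array([u,v,1.]); o=-R.T@t; return o+d*(z-o[2])/d[2]
def cloud(c,R,t,K):
    Z=c['z_map']; v,u=np.indices(Z.shape); P=np.stack([(u-K[0,2])/K[0,0]*Z,(v-K[1,2])/K[1,1]*Z,Z],-1)
    W=(P-t)@R; W[Z<=0]=np.nan; return W
def save(n,img): cv2.imwrite('pics/'+n+'.png',img[...,::-1])
E
python3 - <<'E'
from h import *
print(env.get_obs(), env.grip_point_offset)
ims=[]
for n in ('top','scene'):
    c,R,t,K=cam(n); save(n,c['frame']); np.savez(n+'.npz',f=c['frame'],z=c['z_map'],R=R,t=t,K=K); print(n,-R.T@t)
E
```

```text
pics
{'time_s': 0.0, 'qpos': array([77.81312646, 18.44020408, -4.01583431, 83.17565908,  1.29556657,
       78.54074855, -3.26074001]), 'joint_velocities': array([-0.02360971, -0.05088872,  0.02198844, -0.08367598,  0.00203738,
       -0.02804274,  0.07569467]), 'effort': array([-6.69310903e-04, -4.91292465e+01, -4.04019020e-01, -3.12529635e+01,
       -6.40267530e-02,  4.36871743e-02,  1.70898452e-04]), 'tool_pos': array([ 0.14598368, -0.6328189 ,  0.22144196]), 'tool_rot': array([-1.79888666e+02,  6.24435103e-03,  1.29963065e+01]), 'force': array([ 0.52168741, -0.47733564, -0.02309868]), 'wrist_torque': array([ 0.03378587, -0.00644753,  0.00654376]), 'grasp_force': 0.0, 'grip_width': 0.08710132194311775} 0.0187
top [0.35631356 0.03974337 1.31794413]
scene [ 1.56582458 -0.15653637  1.52048978]
```

View pics/top.png

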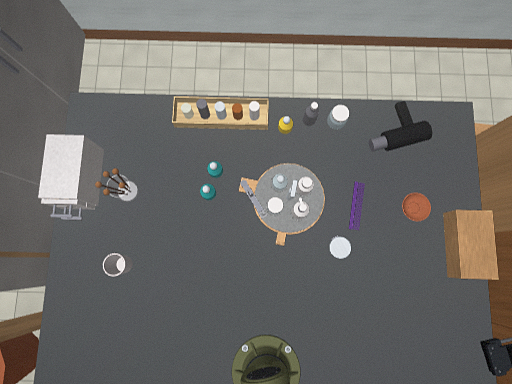

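View pics/scene.png

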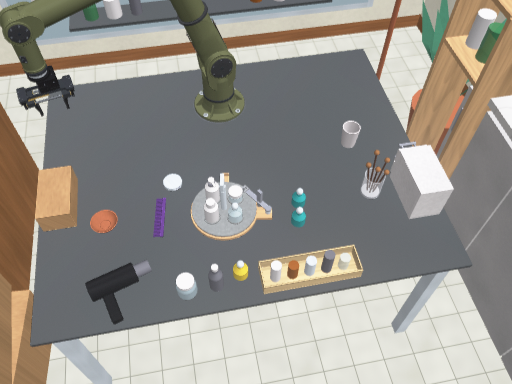

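The top view shows the carousel at about (289,198), its tongue at (281,239) and the hasp ear at (248,186). The white bottles are at (306,184), (301,209) and (275,205), the flacon is at (279,181), and the turquoise and yellow look-alikes stand outside. A close crop should show which jar has the pump.

```bash
python3 - <<'E'
from h import *
a=np.load('top.npz')['f'][155:255,230:340]; b=np.load('scene.npz')['f'][165:245,180:280]
A=cv2.resize(a,(440,400),interpolation=3); B=cv2.resize(b,(350,280),interpolation=3)
o=np.zeros((400,790,3),np.uint8); o[:,:440]=A;o[:280,440:]=B; save('crop',o)
d=np.load('top.npz'); R,t,K=d['R'],d['t'],d['K']
hsv=cv2.cvtColor(d['f'],cv2.COLOR_RGB2HSV)
W=cloud({'z_map':d['z']},R,t,K)
# heights/points in the carousel area
c=ray(289,198,.026,R,t,K); print(c)
r=np.hypot(W[...,0]-c[0],W[...,1]-c[1])
for lo,hi in ((.185,.22),(.09,.115),(.13,.16),(.115,.13),(.06,.085)):
    m=((r<.24)&(W[...,2]>lo)&(W[...,2]<hi)).astype(np.uint8)
    n,l,s,ce=cv2.connectedComponentsWithStats(m)
    for i in range(1,n):
        if s[i,4]>3: q=W[l==i]; print(lo,s[i,4],ce[i].round(1),q.mean(0).round(4),q[:,2].max().round(3))
m=(r<.16)&(abs(W[...,2]-.026)<.006); 
birch=(hsv[...,0]>8)&(hsv[...,0]<25)&(hsv[...,1]>80)&(r<.25)
n,l,s,ce=cv2.connectedComponentsWithStats(birch.astype(np.uint8))
for i in range(1,n):
    if s[i,4]>8: print('birch',s[i],ce[i].round(1),np.nanmean(W[l==i],0).round(4))
E
```

```text
[ 0.56359361 -0.06784809  0.026     ]
0.185 86 [293.4 188.9] [ 0.5636 -0.0663  0.201 ] 0.208
0.09 46 [280.3 179. ] [ 0.6127 -0.032   0.108 ] 0.114
0.09 107 [304.7 185.8] [ 0.5933 -0.1127  0.1014] 0.112
0.09 25 [250.  191.6] [0.5692 0.0661 0.1026] 0.108
0.09 4 [288.2 195.2] [ 0.5592 -0.0584  0.1092] 0.114
0.09 135 [300.3 210.4] [ 0.5112 -0.0979  0.1061] 0.115
0.13 6 [305.7 183.5] [ 0.5951 -0.1121  0.131 ] 0.132
0.13 4 [289.2 192.5] [ 0.5608 -0.058   0.1519] 0.159
0.13 67 [301.9 205.8] [ 0.521  -0.0988  0.1432] 0.148
0.115 73 [306.6 182.9] [ 0.598  -0.1157  0.1264] 0.13
0.115 14 [299.8 210.2] [ 0.5095 -0.0944  0.1232] 0.13
0.06 130 [279.5 182.1] [ 0.6095 -0.0316  0.0719] 0.084
0.06 23 [301.5 190.4] [ 0.583  -0.1055  0.0726] 0.083
0.06 6 [288.  197.8] [ 0.5571 -0.0609  0.0694] 0.083
0.06 193 [275.  205.4] [ 0.5299 -0.0175  0.0739] 0.082
0.06 12 [296.8 216.2] [ 0.496  -0.0902  0.0717] 0.083
birch [281 127  11   7  52] [285.6 129.9] [ 0.8078 -0.053   0.033 ]
birch [241 170  26  24 122] [252.4 182.2] [0.6189 0.0603 0.0131]
birch [239 184   7   9  32] [241.2 188.9] [0.5933 0.0988 0.0166]
birch [254 195  71  51 261] [285.2 228.6] [ 0.4588 -0.0565  0.0159]
```

View pics/crop.png

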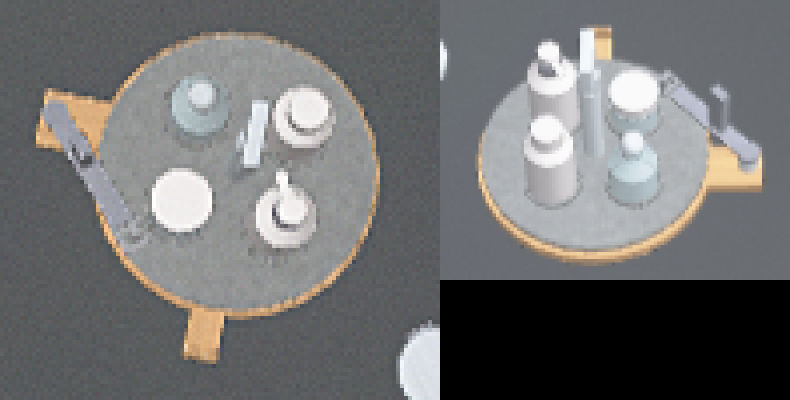

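The crop identifies the dispenser at top px (302,208), the only jar with a neck and spout. The others:
- **Lotion:** (306,183), flat cap.
- **Cream jar:** (275,205).
- **Flacon:** (279,181), ball stopper.
- **Look-alikes:** turquoise at (215,169) and (207,191), yellow at (286,124). I'll leave these alone.

The hasp tab is at about (250,191), its pivot at (244,183) and its fork at (263,214).

```bash
python3 - <<'E'
from h import *
d=np.load('top.npz'); R,t,K=d['R'],d['t'],d['K']; W=cloud({'z_map':d['z']},R,t,K)
for nm,u,v,z in (('pivot',244,183,.041),('fork',262.7,213.7,.041),('lip',280.2,243,.026),('tongueL',278,234,.014),('tongueR',284.5,235,.014)): print(nm,ray(u,v,z,R,t,K).round(4))
hsv=cv2.cvtColor(d['f'],cv2.COLOR_RGB2HSV)
# disc rim: circle fit to outline of disc+foot at face height
r=np.hypot(W[...,0]-.5636,W[...,1]+.067)
# handle top orientation
q=W[(r<.06)&(W[...,2]>.185)][:,:2]; rc=cv2.minAreaRect(q.astype(np.float32)*1000); print('handle',rc)
m=(W[...,2]>.004)&(W[...,2]<.035)&(r>.14)&(r<.19)&(W[...,0]<.47); q=W[m]; print('tongue',q.mean(0), 'ang',np.degrees(np.arctan2(q[:,1].mean()+.067,q[:,0].mean()-.5636)), len(q))
m=(W[...,2]>.019)&(W[...,2]<.033)&(r<.15); q=W[m][:,:2]; c,rad=cv2.minEnclosingCircle((q*1000).astype(np.float32)); print('disc',c,rad)
q=W[(W[...,2]>.09)&(W[...,2]<.115)&(np.hypot(W[...,0]-.569,W[...,1]-.066)<.03)]; print('tab',cv2.minAreaRect((q[:,:2]*1000).astype(np.float32)))
E
```

```text
pivot [0.6097 0.0889 0.041 ]
fork [0.5051 0.0222 0.041 ]
lip [ 0.4087 -0.0394  0.026 ]
tongueL [ 0.4395 -0.0322  0.014 ]
tongueR [ 0.4367 -0.0545  0.014 ]
handle ((564.2796630859375, -66.80477142333984), (13.93021011352539, 51.24992370605469), 79.52236938476562)
tongue [ 0.41975126 -0.05665729  0.00947419] ang 175.88751424199174 177
disc (554.4981079101562, -62.60866165161133) 132.55845642089844
tab ((570.3689575195312, 66.20003509521484), (20.75880241394043, 11.678260803222656), 34.8979377746582)
```

```bash
python3 -m creep '{"translation":[[0,0,-0.4],[0,0,-0.4],[0.4,-0.4,0],[0.45,-0.45,0],[0.45,-0.45,0]],"turn":[[0,0,0],[0,0,0],[0,0,0],[0,0,0],[0,0,0]],"grip":[0,0,0,0,0]}' 10
python3 -m creep '{"translation":[[0.45,-0.45,0],[0.45,-0.45,0],[0.45,-0.45,0],[0.45,-0.45,0],[0.45,-0.45,0]],"turn":[[0,0,0],[0,0,0],[0,0,0],[0,0,0],[0,0,0]],"grip":[0,0,0,0,0]}'
python3 -m creep '{"translation":[[0.45,-0.45,0],[0.45,-0.45,0],[0.45,-0.45,0],[0.45,-0.45,0],[0,0,0]],"turn":[[0,0,0],[0,0,0],[0,0,0],[0,0,0],[0,0,0]],"grip":[0,0,0,0,0]}'
```

```text
time_s: 0.72
tool_pos: [0.2247, -0.5071, 0.2861]
tool_rot: [-180.0, 0.0, 13.0]
force: [1.1, -0.1, 1.0]
grip_width: 0.045
grasp_force: 0.0
time_s: 1.35
tool_pos: [0.3595, -0.2911, 0.2863]
tool_rot: [-180.0, 0.0, 13.0]
force: [0.6, -0.5, -0.3]
grip_width: 0.0017
grasp_force: 0.0
time_s: 1.98
tool_pos: [0.4684, -0.1153, 0.2864]
tool_rot: [-179.9, -0.0, 13.5]
force: [-0.6, -0.5, -0.6]
grip_width: 0.0007
grasp_force: 0.0
```

```bash
python3 -m creep '{"translation":[[0.47,-0.39,0],[0.47,-0.39,0],[0.47,-0.39,0],[0.47,-0.39,0],[0,0,0]],"turn":[[0,0,0],[0,0,0],[0,0,0],[0,0,0],[0,0,-0.055]],"grip":[0,0,0,0,0]}'
python3 -m creep '{"translation":[[0,0,0],[0,0,0],[0,0,0],[0,0,0],[0,0,0]],"turn":[[0,0,-0.056],[0,0,-0.056],[0,0,-0.056],[0,0,-0.056],[0,0,-0.056]],"grip":[0,0,0,0,0]}'
python3 -m creep '{"translation":[[0,0,0],[0,0,0],[0,0,0],[0,0,0],[0,0,0]],"turn":[[0,0,-0.056],[0,0,-0.056],[0,0,-0.056],[0,0,-0.056],[0,0,-0.056]],"grip":[0,0,0,0,0]}'
python3 -m creep '{"translation":[[0,0,0]],"turn":[[0,0,0]],"grip":[0]}'
python3 - <<'E'
from h import *
o=env.get_obs();print(o['qpos'].round(1),o['tool_pos'],o['tool_rot'])
p=o['tool_pos'];y=np.radians(o['tool_rot'][2]);d=np.array([.588,.041])-p[:2]
print((d@[np.cos(y),np.sin(y)])/.08,(d@[np.sin(y),-np.cos(y)])/.08,(p[2]-.062)/.08)
c,R,t,K=cam('wrist'); W=cloud(c,R,t,K); save('wr1',c['frame'])
q=W[(W[...,2]>.095)&(W[...,2]<.108)&(np.hypot(W[...,0]-.57,W[...,1]-.066)<.03)]; print('tab',len(q),cv2.minAreaRect((q[:,:2]*1000).astype(np.float32)) if len(q) else 0)
E
```

```text
time_s: 2.6
tool_pos: [0.586, 0.0388, 0.2854]
tool_rot: [-179.8, 0.0, 23.4]
force: [-0.0, -0.2, -0.0]
grip_width: 0.0004
grasp_force: 0.0
time_s: 3.22
tool_pos: [0.5852, 0.0336, 0.2858]
tool_rot: [-179.9, 0.1, 73.5]
force: [-0.6, 0.4, 0.2]
grip_width: 0.0007
grasp_force: 0.0
time_s: 3.85
tool_pos: [0.5852, 0.0336, 0.2858]
tool_rot: [-179.9, 0.0, 123.9]
force: [0.4, 0.1, -0.4]
grip_width: 0.0003
grasp_force: 0.0
time_s: 3.98
tool_pos: [0.5852, 0.0338, 0.2858]
tool_rot: [-179.9, -0.0, 123.5]
force: [0.4, 0.2, -0.1]
grip_width: 0.0006
grasp_force: 0.0
[ 44.5  18.8 -62.9  85.3  16.7  86.2  15.2] [0.58524871 0.03382684 0.28582578] [-1.79925488e+02 -1.41568533e-02  1.23496426e+02]
0.05579316087116202 0.07816394951815073 2.797822282884519
tab 168 ((573.3201904296875, 65.9256591796875), (19.51251983642578, 11.345373153686523), 33.58741760253906)
```

View pics/wr1.png

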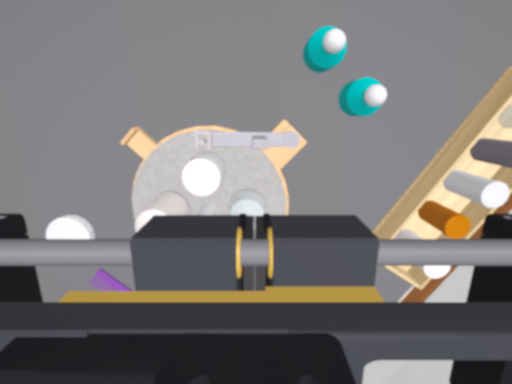

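The wrist view shows the closed hasp lying left to right at (245,140), with the fingers above the gap on its inner side, between the arm and the flacon at (248,203). The way down is clear.

```bash
python3 -m creep '{"translation":[[0.02,0.1,0.5],[0,0,0.5],[0,0,0.5],[0,0,0.3],[0,0,0]],"turn":[[0,0,0],[0,0,0],[0,0,0],[0,0,0],[0,0,0]],"grip":[0,0,0,0,0]}'
python3 -m creep '{"translation":[[0,0,0.3],[0,0,0.3],[0,0,0.3],[0,0,0.1],[0,0,0]],"turn":[[0,0,0],[0,0,0],[0,0,0],[0,0,0],[0,0,0]],"grip":[0,0,0,0,0]}'
python3 -c "
from h import *
o=env.get_obs();print(o['qpos'].round(1),o['tool_pos'],o['tool_rot'],o['force'])"
```

```text
time_s: 4.65
tool_pos: [0.5897, 0.0402, 0.1405]
tool_rot: [-179.8, -0.1, 123.5]
force: [0.5, -0.1, -0.6]
grip_width: 0.0009
grasp_force: 0.0
time_s: 5.28
tool_pos: [0.5916, 0.041, 0.0633]
tool_rot: [180.0, 0.0, 123.6]
force: [1.3, 0.0, -0.4]
grip_width: 0.0004
grasp_force: 0.0
[ 38.2  29.9 -56.2 100.2  27.3  64.7   7.1] [0.59164672 0.04101282 0.06326308] [1.79975177e+02 2.80563009e-02 1.23645427e+02] [ 1.25188774  0.02855314 -0.36467939]
```

```bash
python3 -m creep '{"translation":[[0.1,0,0],[0.06,0,0],[0.03,0,0],[0.059,-0.02,0],[0.059,-0.02,0]],"turn":[[0,0,0],[0,0,0],[0,0,0],[0,0,0.033],[0,0,0.033]],"grip":[0,0,0,0,0]}'
python3 -m creep '{"translation":[[0.059,-0.02,0],[0.059,-0.02,0],[0.059,-0.02,0],[0.059,-0.02,0],[0.059,-0.02,0]],"turn":[[0,0,0.033],[0,0,0.033],[0,0,0.033],[0,0,0.033],[0,0,0.033]],"grip":[0,0,0,0,0]}'
python3 -m creep '{"translation":[[0.059,-0.02,0],[0.059,-0.02,0],[0.059,-0.02,0],[0,0,0],[0,0,0]],"turn":[[0,0,0.033],[0,0,0.033],[0,0,0.033],[0,0,0],[0,0,0]],"grip":[0,0,0,0,0]}'
python3 - <<'E'
from h import *
o=env.get_obs();print(o['qpos'].round(1))
for n in('top','scene'):
    c,R,t,K=cam(n); a=c['frame'][145:245,220:340] if n=='top' else c['frame'][150:250,170:320]
    save(n+'2',cv2.resize(a,None,fx=4,fy=4))
E
```

```text
time_s: 5.9
tool_pos: [0.5761, 0.0599, 0.0631]
tool_rot: [179.9, 0.1, 111.6]
force: [3.0, -0.6, -0.2]
grip_width: 0.0005
grasp_force: 0.9
time_s: 6.52
tool_pos: [0.5639, 0.0811, 0.0629]
tool_rot: [179.9, 0.1, 81.9]
force: [0.8, -2.0, -0.5]
grip_width: 0.0003
grasp_force: 0.9
time_s: 7.15
tool_pos: [0.562, 0.0968, 0.0626]
tool_rot: [-180.0, -0.0, 64.4]
force: [-0.6, -0.4, -1.3]
grip_width: 0.0006
grasp_force: 0.1
[ 26.6  23.  -46.5 103.6  18.8  61.4 -52.3]
```

View pics/scene2.png

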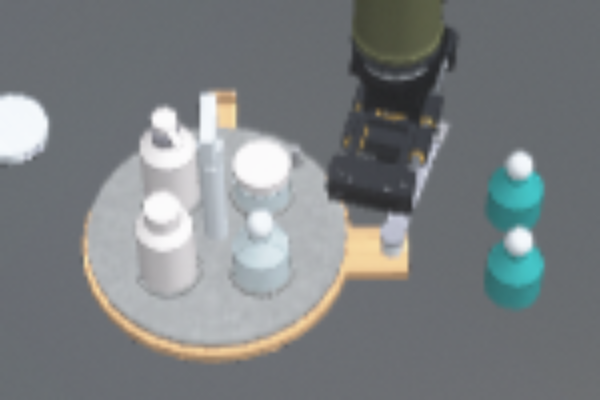

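The scene view shows the hasp arm swung outward past the gripper, at (430,160) to (393,235), with the fork off the disc. The jars are upright. Next I retreat upward and go to the handle.

```bash
python3 -m creep '{"translation":[[-0.12,0,0],[0,0,-0.4],[0,0,-0.6],[0,0,-0.6],[0,0,-0.6]],"turn":[[0,0,0],[0,0,0],[0,0,0],[0,0,0],[0,0,0]],"grip":[0,0,0,0,0]}'
python3 -m creep '{"translation":[[0,0,-0.5],[0,0,-0.1],[0,0,0],[0,0,0],[0,0,0]],"turn":[[0,0,0],[0,0,-0.056],[0,0,-0.056],[0,0,-0.056],[0,0,-0.056]],"grip":[0,0.6,0.6,0.6,0.6]}'
python3 -m creep '{"translation":[[0,0,0],[0,0,0],[0,0,0],[0,0,0],[0,0,0]],"turn":[[0,0,-0.056],[0,0,-0.056],[0,0,-0.056],[0,0,-0.056],[0,0,-0.056]],"grip":[0.6,0.6,0.6,0.6,0.6]}'
python3 -m creep '{"translation":[[0,0,0],[0,0,0],[0,0,0]],"turn":[[0,0,-0.056],[0,0,-0.03],[0,0,0]],"grip":[0.6,0.6,0.6]}'
python3 - <<'E'
from h import *
o=env.get_obs();print(o['qpos'].round(1),o['tool_pos'],o['tool_rot'])
p=o['tool_pos'];y=np.radians(o['tool_rot'][2]);d=np.array([.5643,-.0668])-p[:2]
print((d@[np.cos(y),np.sin(y)])/.08,(d@[np.sin(y),-np.cos(y)])/.08,(p[2]-.163)/.08)
c,R,t,K=cam('top'); W=cloud(c,R,t,K); save('top3',cv2.resize(c['frame'][145:245,200:340],None,fx=4,fy=4))
q=W[(W[...,2]>.09)&(W[...,2]<.115)&(np.hypot(W[...,0]-.6097,W[...,1]-.0889)<.06)]; print('tab',len(q),cv2.minAreaRect((q[:,:2]*1000).astype(np.float32)) if len(q) else 0)
E
```

```text
time_s: 7.88
tool_pos: [0.5574, 0.0874, 0.2399]
tool_rot: [180.0, 0.0, 64.3]
force: [0.5, -0.5, 0.3]
grip_width: 0.0005
grasp_force: 0.0
time_s: 8.5
tool_pos: [0.5576, 0.0874, 0.2863]
tool_rot: [-180.0, 0.0, 104.9]
force: [-0.4, -0.0, -0.6]
grip_width: 0.0327
grasp_force: 0.0
time_s: 9.12
tool_pos: [0.5576, 0.0874, 0.2863]
tool_rot: [-180.0, -0.0, 155.3]
force: [0.3, -0.3, 0.2]
grip_width: 0.0523
grasp_force: 0.0
time_s: 9.5
tool_pos: [0.5577, 0.0875, 0.2862]
tool_rot: [-180.0, -0.0, 170.4]
force: [-0.3, 0.0, 0.2]
grip_width: 0.0522
grasp_force: 0.0
[ 43.6  15.9 -66.   88.2  14.6  85.4  57.7] [0.55767546 0.08746762 0.28624056] [-1.79983493e+02 -2.88168483e-02  1.70423740e+02]
-0.4024527366334093 -1.8876980976032014 1.5405069388556683
tab 0 0
```

```bash
python3 -m creep '{"translation":[[-0.1,-0.45,0],[-0.1,-0.45,0],[-0.1,-0.5,0],[-0.1,-0.49,0],[0,0,0]],"turn":[[0,0,0],[0,0,0],[0,0,0],[0,0,0],[0,0,0]],"grip":[0.6,0.6,0.6,0.6,0.6]}'
python3 - <<'E'
from h import *
c,R,t,K=cam('wrist'); W=cloud(c,R,t,K); save('wr4',c['frame'])
o=env.get_obs();print(o['qpos'].round(1),o['tool_pos'],o['tool_rot'])
p=o['tool_pos'];y=np.radians(o['tool_rot'][2]);d=np.array([.5643,-.0668])-p[:2]
print((d@[np.cos(y),np.sin(y)])/.08,(d@[np.sin(y),-np.cos(y)])/.08,(p[2]-.163)/.08)
q=W[(W[...,2]>.19)&(W[...,2]<.212)&(np.hypot(W[...,0]-.5643,W[...,1]+.0668)<.045)]; print('handle',len(q),cv2.minAreaRect((q[:,:2]*1000).astype(np.float32)) if len(q) else 0)
q=W[(W[...,2]>.09)&(W[...,2]<.11)&(np.hypot(W[...,0]-.6097,W[...,1]-.0889)<.07)]; print('tab',len(q),cv2.minAreaRect((q[:,:2]*1000).astype(np.float32)) if len(q) else 0)
E
```

```text
time_s: 10.18
tool_pos: [0.5643, -0.0716, 0.2859]
tool_rot: [-179.9, -0.0, 170.0]
force: [0.6, -0.5, 0.4]
grip_width: 0.052
grasp_force: 0.0
[ 57.1  15.6 -63.2  87.7  14.   85.3  73.9] [ 0.56428117 -0.06845375  0.28616074] [ 1.79997582e+02 -3.91634292e-02  1.70203361e+02]
0.0032854344505318937 0.02041046164938541 1.5395092609186085
handle 846 ((567.309814453125, -66.97027587890625), (13.49366283416748, 51.17900848388672), 79.91429138183594)
tab 235 ((572.1796875, 112.77061462402344), (13.59873104095459, 20.034107208251953), 63.27433395385742)
```

View pics/wr4.png

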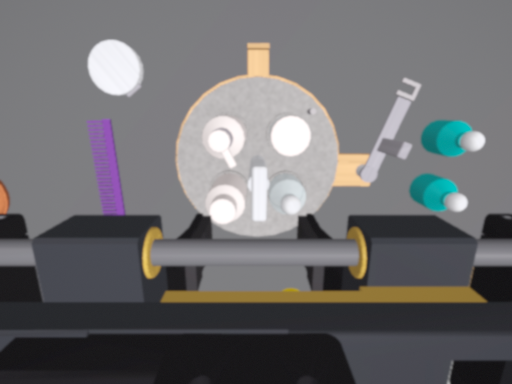

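The wrist view shows the hasp fully clear, about 60° open with its fork at (408,88). The handle bar is at (260,193) between the fingers, the pump is at (220,140), and the tongue points up at (258,50). I'll descend and grip.

```bash
python3 -m creep '{"translation":[[-0.02,0.02,0.4],[0,0,0.4],[0,0,0.35],[0,0,0.25],[0,0,0.14]],"turn":[[0,0,0],[0,0,0],[0,0,0],[0,0,0],[0,0,0]],"grip":[0.6,0.6,0.6,0.6,0.6]}'
python3 -m creep '{"translation":[[0,0,0],[0,0,0],[0,0,0],[0,0,0],[0,0,0]],"turn":[[0,0,0],[0,0,0],[0,0,0],[0,0,0],[0,0,0]],"grip":[0.6,0,0,0,0]}' 40
python3 -m creep '{"translation":[[0,0,0],[0,0,0],[0,0,0]],"turn":[[0,0,0],[0,0,0],[0,0,0]],"grip":[0,0,0]}'
```

```text
time_s: 10.85
tool_pos: [0.5661, -0.0642, 0.1626]
tool_rot: [180.0, -0.0, 170.5]
force: [0.6, 0.0, -0.1]
grip_width: 0.0521
grasp_force: 0.0
time_s: 11.48
tool_pos: [0.5665, -0.0651, 0.1635]
tool_rot: [-180.0, 0.0, 170.5]
force: [0.8, -0.0, 0.8]
grip_width: 0.0202
grasp_force: 0.0
time_s: 11.85
tool_pos: [0.5661, -0.0678, 0.1635]
tool_rot: [-179.8, -0.0, 170.4]
force: [-1.2, -5.9, 2.5]
grip_width: 0.014
grasp_force: 40.0
```

```bash
python3 -m creep '{"translation":[[0,0,0],[0,0,0],[0,0,0],[0,0,0],[0,0,0]],"turn":[[0,0,0.008],[0,0,0.014],[0,0,0.017],[0,0,0.017],[0,0,0.017]],"grip":[0,0,0,0,0]}'
python3 -m creep '{"translation":[[0,0,0],[0,0,0],[0,0,0],[0,0,0],[0,0,0]],"turn":[[0,0,0.017],[0,0,0.017],[0,0,0.017],[0,0,0.017],[0,0,0.017]],"grip":[0,0,0,0,0]}'
python3 -m creep '{"translation":[[0,0,0],[0,0,0],[0,0,0],[0,0,0],[0,0,0]],"turn":[[0,0,0.017],[0,0,0.017],[0,0,0.017],[0,0,0.017],[0,0,0.017]],"grip":[0,0,0,0,0]}'
python3 -m creep '{"translation":[[0,0,0],[0,0,0],[0,0,0],[0,0,0]],"turn":[[0,0,0.013],[0,0,0.006],[0,0,0],[0,0,0]],"grip":[0,0,0,0]}'
python3 - <<'E'
from h import *
o=env.get_obs();print(o['qpos'].round(1),o['tool_pos'],o['tool_rot'],o['force'],o['wrist_torque'])
c,R,t,K=cam('top'); W=cloud(c,R,t,K); T=cv2.resize(c['frame'][155:255,230:340],None,fx=3.6,fy=3.6)
np.savez('top5.npz',f=c['frame'],z=c['z_map'],R=R,t=t,K=K)
c,R,t,K=cam('wrist'); w=cv2.resize(c['frame'][:256],(396,198)); np.savez('wr5.npz',f=c['frame'],z=c['z_map'],R=R,t=t,K=K)
im=np.zeros((360,792,3),np.uint8); im[:,:396]=T; im[:198,396:]=w
c,R,t,K=cam('scene'); np.savez('sc5.npz',f=c['frame'],z=c['z_map'],R=R,t=t,K=K); im[198:,396:]=cv2.resize(c['frame'][160:242,170:371],(396,162)); save('after',im)
E
```

```text
time_s: 12.48
tool_pos: [0.5661, -0.0675, 0.1635]
tool_rot: [-179.8, 0.0, 157.1]
force: [-1.2, -4.4, 1.2]
grip_width: 0.0139
grasp_force: 40.0
time_s: 13.1
tool_pos: [0.5663, -0.0673, 0.1635]
tool_rot: [-179.9, 0.1, 141.9]
force: [-1.4, -3.5, 2.5]
grip_width: 0.0138
grasp_force: 40.0
time_s: 13.72
tool_pos: [0.5665, -0.0671, 0.1635]
tool_rot: [-179.9, 0.1, 126.6]
force: [0.4, -3.1, 0.7]
grip_width: 0.0138
grasp_force: 40.0
time_s: 14.22
tool_pos: [0.5665, -0.067, 0.1635]
tool_rot: [-179.9, 0.1, 123.3]
force: [0.5, -5.1, 1.2]
grip_width: 0.0139
grasp_force: 40.0
[ 48.3  17.6 -52.1  97.8  14.7  71.7  26.1] [ 0.56653185 -0.06704542  0.16351544] [-1.79941954e+02  1.26247205e-01  1.23254381e+02] [ 0.53833629 -5.11970749  1.1839703 ] [-0.98843186 -0.06455968 -0.05539947]
```

View pics/after.png

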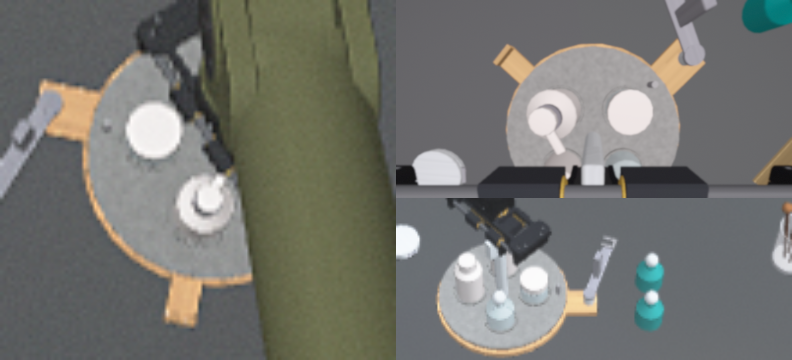

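The carousel has turned with the hasp still clear. The pump's button is at crop (210,198), nearly in line with the tongue at (182,300). I'll measure the angular error.

```bash
python3 - <<'E'
from h import *
for n in('top5','wr5'):
    d=np.load(n+'.npz'); R,t,K=d['R'],d['t'],d['K']; W=cloud({'z_map':d['z']},R,t,K); hsv=cv2.cvtColor(d['f'],cv2.COLOR_RGB2HSV)
    b=(hsv[...,0]>8)&(hsv[...,0]<26)&(hsv[...,1]>60)
    ax=np.array([.5655,-.067]); dx,dy=W[...,0]-ax[0],W[...,1]-ax[1]; r=np.hypot(dx,dy); a=np.degrees(np.arctan2(dy,dx))%360
    m=b&(r>.132)&(r<.175)&(a>150)&(a<190); q=W[m]
    c=q[:,:2].mean(0)-ax; print(n,'tongue',m.sum(),c,np.degrees(np.arctan2(c[1],c[0]))%360)
    rc=cv2.minAreaRect((q[:,:2]*1000).astype(np.float32));print(rc)
    # disc rim circle -> axis
    g=(abs(W[...,2]-.026)<.005)&(r<.14)&~b; 
    cn=max(cv2.findContours(g.astype(np.uint8),0,1)[0],key=len)[:,0]; P=W[cn[:,1],cn[:,0],:2]; P=P[(np.hypot(*(P-ax).T)>.11)]
    s=np.linalg.lstsq(np.c_[2*P,np.ones(len(P))],(P**2).sum(1),rcond=None)[0]; print('disc',s[:2],np.sqrt(s[2]+s[0]**2+s[1]**2),len(P))
    for lo,hi in((.1,.118),(.136,.152)):
        m=(W[...,2]>lo)&(W[...,2]<hi)&(r>.03)&(r<.1)&(a>140)&(a<200); q=W[m][:,:2]
        if len(q)>8: c,rad=cv2.minEnclosingCircle((q*1000).astype(np.float32)); c=np.array(c)/1000-ax; print('disp',lo,len(q),c,rad,np.degrees(np.arctan2(c[1],c[0])))
E
```

```text
top5 tongue 88 [-0.1463553   0.02734485] 169.41694496954364
((419.55523681640625, -39.77704620361328), (29.65298080444336, 32.47979736328125), 80.5555419921875)
disc [ 0.56462475 -0.0642118 ] 0.11589111305411787 93
disp 0.1 128 [-0.05944189  0.01275475] 25.53357696533203 167.88939228468428
disp 0.136 55 [-0.05516144  0.00925045] 16.297992706298828 170.48020625717874
wr5 tongue 1102 [-0.14550873  0.02702599] 169.47809586748463
((416.5138244628906, -42.83982849121094), (36.64826202392578, 40.094337463378906), 80.64583587646484)
disc [ 0.56742778 -0.06663541] 0.11876572833017815 420
disp 0.1 1864 [-0.05604605  0.01204138] 25.979007720947266 167.87444812227534
disp 0.136 1456 [-0.04787158  0.00705945] 21.44863510131836 171.61125457392694
```

```bash
python3 -m creep '{"translation":[[0,0,0],[0,0,0],[0,0,0],[0,0,0],[0,0,0]],"turn":[[0,0,-0.004],[0,0,-0.004],[0,0,0],[0,0,0],[0,0,0]],"grip":[0,0,0,0,0]}'
python3 - <<'E'
from h import *
c,R,t,K=cam('wrist'); W=cloud(c,R,t,K); ax=np.array([.5655,-.067])
dx,dy=W[...,0]-ax[0],W[...,1]-ax[1]; r=np.hypot(dx,dy); a=np.degrees(np.arctan2(dy,dx))%360
q=W[(W[...,2]>.1)&(W[...,2]<.118)&(r>.03)&(r<.1)&(a>140)&(a<200)][:,:2]; c,_=cv2.minEnclosingCircle((q*1000).astype(np.float32)); c=np.array(c)/1000-ax; print(c,np.degrees(np.arctan2(c[1],c[0])))
q=W[(W[...,2]>.09)&(W[...,2]<.11)&(np.hypot(W[...,0]-.6097,W[...,1]-.0889)<.07)]; print('tab',len(q),q.mean(0) if len(q) else 0)
o=env.get_obs();print(o['tool_rot'],o['force'],o['grasp_force'],o['joint_velocities'].round(2))
E
```

```text
time_s: 15.0
tool_pos: [0.5665, -0.067, 0.1635]
tool_rot: [-179.9, 0.1, 124.7]
force: [-0.1, -5.1, 0.9]
grip_width: 0.0134
grasp_force: 40.0
[-0.05628473  0.01079309] 169.14480116189475
tab 518 [0.57389923 0.107985   0.10011205]
[-1.79930415e+02  1.20309992e-01  1.24709896e+02] [ 0.80973914 -5.82820871  0.92768936] 39.96403486467898 [-0.04 -0.1  -0.    0.09  0.02 -0.02 -0.  ]
```

The dispenser now sits at 169.1° and the tongue at 169.5°. The hasp is open and the handle is held at 40 N, so I'm handing in.

```bash
python3 -c "
from cell import env
print(env.sign_off())"
```

```text
the job is handed in; nothing more can be done
None
```

I swung the hasp about 60° open, turned the carousel until the dispenser was within about half a degree of the front tongue, and handed the job in with the handle still gripped at 40 N; the sign-off gave no verdict.

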